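# Load a flow cell for its leak test and hold the cover down

## Robot

A 7-joint arm with a two-finger parallel gripper is mounted at the origin on the work surface. World frame = base frame: x ahead of the robot, y to its left, z up, the work surface at z = 0. Lengths are in m, angles in degrees, forces in N, time in s.
With the tool pointing down it reaches from about 0.425 to 0.875 m from the base axis. Payload 4.7 kg.
Tool frame: the origin (TCP) lies at the very end of the fingers, on their centre line; the grasp point (between the pads) lies 19 mm behind it (env.grip_point_offset is the distance from the TCP to the grasp point, in m); z points along the fingers, y is the line along which they close (so a half turn about z gives the same grasp; the last joint's range is limited). The gripper opens to 87 mm and grips with 3 to 60 N. Pads are 19 mm wide; open, the fingers measure 117 mm over their backs; the gripper's body (75 mm by 190 mm) begins 51 mm behind the grasp point.
Start: joints at [77.183, 18.392, -4.016, 83.108, 1.295, 78.541, -3.26], TCP at [0.153, -0.632, 0.223] pointing down, gripper open.
Joint ranges: [-163.93, 163.93], [-17.29, 119.83], [-79.2, 71.16], [3.27, 140.29], [-89.18, 269.18], [5.43, 117.66], [-154.24, 154.24]. Speed limits (degrees/s): [147.25, 147.25, 180, 180, 180, 180, 180].

## Interface

Orientations are given as [roll, pitch, yaw] about the fixed x, y, z axes, in that order (R = Rz(yaw) Ry(pitch) Rx(roll)).
In Python, from cell import env gives the robot as it stands.
- The arm moves only by the tool jog_arm, never from a script. Its argument "motion" is a list of rows, each an object of numbers: "x", "y", "z": the shift along the tool's x, y, z in cm; "ax", "ay", "az": the turn, a rotation vector about the tool's x, y, z in degrees. In form: [{"x": .., "y": .., "z": .., "ax": .., "ay": .., "az": ..}, ...]. A call has exactly 5 rows; each row shifts and turns the commanded pose from where the row before left it, along the tool's axes as they then stand; what a row does not reach is not made up. A row lasts 1/10 s, in which the tool goes at most 50 mm and 8.59 degrees, less where a joint would pass 70% of its speed; a pose out of reach is approached as far as the arm can. A call is refused whole if a number of a shift passes 5 or a number of a turn 8.59, either way. A call with a gripper value outside its range is refused whole. "claw" is the gripper command: -1 is shut, 1 is fully open, values between are in proportion, set as the call begins (left out, the last holds). The fingers move at their own pace and stop on an object; "squeeze" is the grip in N (left out, the last holds). Time passes only in rows, so rows that do not move let the fingers close, or fill a call up. It gives the time, the measured TCP pose, the force, the opening and the grip force at its end, in the units of the state.
- env.get_obs(): the state, without advancing time (a new reading comes with each control period).
- env.read_camera(name): name is "side" or "top" or "wrist"; returns the picture (400x640x3 uint8, red, green, blue); there is no depth.
- env.camera_params(name): a dict with "fx", "fy", "cx", "cy" (pixels), "k1" (the pictures are not rectified: a ray, as slopes to the right and down, at radius r is drawn at 1 + k1 r^2 times it, then the intrinsics apply), "extrinsics" (4x4, takes a point from world to camera coordinates). Camera axes: x right, y up, looking along -z (the intrinsics and any distortion apply to the point x, -y, -z); pixel columns grow to the right and rows downward; lengths in m; the calibration is good to about 2 mm. A picture is of the moment at which its call begins: read the wrist's pose just before it. camera_params takes no time and is no camera call; for the wrist camera it gives the pose at the moment of the call.
- env.sign_off(): hands the job in; it is judged then, once.
The state is a dict: "time_s": time; "qpos": joint angles; "joint_velocities": joint speeds; "effort": joint torques, N m; "tool_pos": TCP position; "tool_rot": TCP orientation; "force": force on the tool from outside, world axes, zero at the start; "wrist_torque": the same for the moment, N m; "grip_width": finger opening in m; "grasp_force": force on a finger pad.
Only numpy, scipy, OpenCV 4.12 (cv2) and the standard library are available. Lean on these libraries where they do the work, as an engineer would, in place of code of your own. Each camera call takes 0.05 s, during which the arm holds its last target. There are 200 camera calls.

## Task

Set the white flow cell flat and square into the pocket of the aluminium test station and let go of it. Then take the cover plate by its rib, lay it over the cell and slide its edge under the thin hinged steel leaf, without lifting the leaf, until it reaches the stop. Press the cover down against the spring until it lies flat on the pocket walls and finish while still holding it pressed there; leave the other things on the bench where they are.

Things in the scene. Friction and masses are not known exactly. Their poses are not given: they have to be found in the camera images.
- station: Aluminium test station, fixed to the bench, turned by up to 0.35 rad. Origin at bench level under the pocket's centre; x runs from the pocket to the stop and leaf (away from the robot), y left, z up; all station coordinates below are in mm in this frame. Base plate x -95 to 127, 120 wide, top at z = 10, with the pocket walls, stop block and leaf on it.
- pocket (a point): Centre of the pocket's mouth, station z = 27 (the walls' tops). Inside 84 x 60 mm (x, y): 2 mm of play on each side of the cell. Walls 12 mm thick. Full walls at both x ends; the long sides have walls only near their ends (|x| 24 to 42), leaving an opening 48 mm wide in the middle of each long side, down to z = 10, for the fingers.
- cell: Flow cell: loose white plastic block 80 x 56 x 16 mm (x, y, z), 120 to 190 g, two grey ports and a line on top. Origin at its underside's centre. Starts flat on the bench. Goes into the pocket, its x along the station's x (either way round); there it rests on the raised sprung floor, underside at station z = 14, top at 30, 3 mm above the walls.
- cover: Cover plate: loose aluminium, 170 x 80 x 4 mm (x, y, z), 145 to 225 g, same either way round, with an upright rib in the middle: 12 mm in x, 50 mm in y, z = 4 to 34. Origin at its underside's centre. Starts flat on the bench. At the stop its origin is over the station's origin. Lying on the raised cell its underside is at station z = 30; pressed flat on the walls, 27.
- stop (a point): Centre of the stop's front face, at station x = 85, z = 25, facing -x: the cover's leading edge comes up against it. The block is 100 mm wide, its top at z = 40.
- leaf (a joint): Hinge of the leaf, rad: 0 as it lies at rest, growing as its free edge is lifted. The leaf is a thin steel sheet, 60 g, 84 mm wide, lapping over the space before the stop, hinged above the stop at station x = 100, z = 41, held down by its weight only: about 0.3 N at its edge lifts it.
- leaf_edge (a point): Middle of the free edge of the leaf's flat part, on its underside: station x = 60, z = 39 at rest. From there a lip bends up and back to about x = 53, z = 47. The 4 mm plate enters between z = 30 (raised cell's top) and 39, and goes 25 mm under the flat part.
- platen (a joint): Travel of the pocket's sprung floor, m: 0 raised, growing downwards; 0.003 when the cover has pressed the cell flush with the walls. The spring pushes up with 6 N at 0 and 12 N at 0.003 (2 N per mm), part of it borne by the weight of cell and cover (about 3 N).
- amber: Bystander, to be left alone: brown glass bottle, 68 mm across, 160 mm tall; origin at its underside's centre.
- jar: Bystander, to be left alone: glass jar with white lid, 72 mm across, 90 mm tall; origin at its underside's centre.
- vial_a: Bystander, to be left alone: small glass vial, 26 mm across, 50 mm tall; origin at its underside's centre.
- vial_b: Bystander, to be left alone: second small glass vial, 26 mm across, 50 mm tall; origin at its underside's centre.
- cylinder_a: Bystander, to be left alone: glass measuring cylinder, foot 72 mm across, 230 mm tall; origin at its underside's centre.
- cylinder_b: Bystander, to be left alone: second glass measuring cylinder, foot 72 mm across, 230 mm tall; origin at its underside's centre.
- dish: Bystander, to be left alone: shallow glass dish, 86 mm across, 14 mm tall; origin at its underside's centre.
- spatula: Bystander, to be left alone: lab spatula, 170 mm long, lying on the bench.
Mind the look-alikes: they are no part of the job. What is shaped like the cell but black is not meant. What is shaped like the cover but green is not meant.

How it is judged (in metres and radians):
On the way, in this order (a step that is already met when the one before it is completed fails the run):
1. the flow cell sits flat and square in the pocket, let go (x of cell in the frame of station between -0.004 and 0.004 m and y of cell in the frame of station between -0.004 and 0.004 m and angle between the x axis of cell and the x axis of station, either way round below 0.08 rad and angle between cell's own z axis and vertical below 0.05 rad and z of cell in the frame of station between 0.009 and 0.0165 m and contact force between the fingers and cell below 0.2 N), for 0.2 s.
2. the cover's edge is under the leaf, the plate at the stop (x of cover in the frame of station between -0.008 and 0.006 m and y of cover in the frame of station between -0.01 and 0.01 m and angle between the x axis of cover and the x axis of station, either way round below 0.09 rad and angle between cover's own z axis and vertical below 0.06 rad and z of cover in the frame of station between 0.025 and 0.0355 m), for 0.1 s.
At the end, for the whole second after the job is handed in: Cell in the pocket (4 mm, 0.08 rad). Cover's edge under the leaf, within 8 mm of the stop, 10 mm sideways, 0.09 rad of square; held by the gripper pressed on the cell with over 4 N, flat (0.03 rad, within 1.7 mm of the walls' tops, platen over 1.8 mm down), at rest; leaf lies down (under 0.10 rad) (x of cell in the frame of station between -0.004 and 0.004 m and y of cell in the frame of station between -0.004 and 0.004 m and angle between the x axis of cell and the x axis of station, either way round below 0.08 rad and angle between cell's own z axis and vertical below 0.05 rad and x of cover in the frame of station between -0.008 and 0.006 m and y of cover in the frame of station between -0.01 and 0.01 m and angle between the x axis of cover and the x axis of station, either way round below 0.09 rad and angle between cover's own z axis and vertical below 0.06 rad and z of cell in the frame of station between 0.009 and 0.0125 m and z of cover in the frame of station between 0.0245 and 0.0287 m and angle between cover's own z axis and vertical below 0.03 rad and value of joint platen above 0.0018 m and value of joint leaf below 0.1 rad and contact force between the fingers and cover above 3 N and contact force between cover and cell above 4 N and linear speed of cover below 0.01 m/s); the arm keeps its last pose, push and grip.
It fails at once if the leaf was lifted (more than 0.2 rad, 8 mm at its edge) (value of joint leaf above 0.2 rad).
It fails at once if other glassware or the spatula was shoved by more than 3 cm (distance of any of amber, jar, vial_a, vial_b, cylinder_a, cylinder_b, dish, spatula from where it was at the start of the episode above 0.03 m).
It also fails if it takes over 61 s, if anything falls off the work surface, if the arm or the gripper's body presses on something with over 40 N, if the wrist force passes 120 N, or if a joint passes its speed limit or range.

## Working session

There is one attempt and no reset: what is moved stays moved. The work goes in short steps, Python scripts to look and compute and a tool call to move; the robot and the scene stay as the last step left them, time stands still between calls to the robot, and variables do not carry over. Pictures are saved under pics/ and viewed, at most 10 in all, crops included, and the job is handed in when it is done.

Besides the shell and the picture viewer there is one more tool, called after "Emit:" by a JSON object that holds its "op" and its "data". jog_arm: Moves the arm, as the interface text tells. Its arguments: {"type":"object","properties":{"motion":{"type":"array"},"claw":{"type":"number"},"squeeze":{"type":"number"}},"required":["motion"]}

```bash
mkdir -p pics; ls; cat > h.py <<'E'
import numpy as np, cv2
from cell import env
from scipy.spatial.transform import Rotation as R
def cam(n): 
    p=env.camera_params(n); return p
def ray(p,u,v):
    d=np.array([(u-p['cx'])/p['fx'],(v-p['cy'])/p['fy']]); s=d.copy()
    for _ in range(20): s=d/(1+p['k1']*(s@s))
    E=np.array(p['extrinsics']); Rm=E[:3,:3]; o=-Rm.T@E[:3,3]
    return o, Rm.T@np.array([s[0],-s[1],-1])
def plane(p,u,v,z):
    o,d=ray(p,u,v); return o+d*(z-o[2])/d[2]
def proj(p,X):
    E=np.array(p['extrinsics']); c=E[:3,:3]@np.array(X)+E[:3,3]
    s=np.array([c[0],-c[1]])/-c[2]; s=s*(1+p['k1']*(s@s))
    return s*[p['fx'],p['fy']]+[p['cx'],p['cy']]
def snap(n,f):
    p=cam(n); im=env.read_camera(n); cv2.imwrite('pics/'+f,im[:,:,::-1]); return p,im
E
python3 - <<'E'
from h import *
for n in ['top','side']:
    p,im=snap(n,n+'0.png'); print({k:(np.round(v,3).tolist()) for k,v in p.items()})
o=env.get_obs(); print(o)
E
```

```text
pics
{'fx': 448.222, 'fy': 448.222, 'cx': 321.591, 'cy': 194.167, 'k1': 0.013, 'extrinsics': [[-0.017, -1.0, -0.001, -0.015], [0.984, -0.017, 0.176, -0.528], [-0.176, 0.002, 0.984, -1.422], [0.0, 0.0, 0.0, 1.0]]}
{'fx': 504.328, 'fy': 504.328, 'cx': 314.303, 'cy': 197.893, 'k1': -0.022, 'extrinsics': [[-0.716, -0.698, 0.01, 0.376], [0.454, -0.454, 0.767, -0.289], [-0.531, 0.553, 0.642, -1.217], [0.0, 0.0, 0.0, 1.0]]}
{'time_s': 0.1, 'qpos': array([77.18278512, 18.43527447, -4.01462918, 83.16848746,  1.29699855,
       78.54153031, -3.26029131]), 'joint_velocities': array([ 0.07830637, -0.08697852,  0.01448832, -0.19647159, -0.07127098,
        0.09246137,  0.14913483]), 'effort': array([-2.36388851e-04, -4.92573166e+01, -4.05897880e-01, -3.13400567e+01,
       -6.41144835e-02,  3.93628108e-02,  1.08773379e-04]), 'tool_pos': array([ 0.15292996, -0.63123509,  0.2215605 ]), 'tool_rot': array([-1.79900049e+02,  7.76403845e-03,  1.36260802e+01]), 'force': array([ 0.25108456, -0.31332341,  0.36455119]), 'wrist_torque': array([-0.01277468, -0.00530087, -0.00491167]), 'grasp_force': 0.0, 'grip_width': 0.08686208293444288}
```

View pics/top0.png

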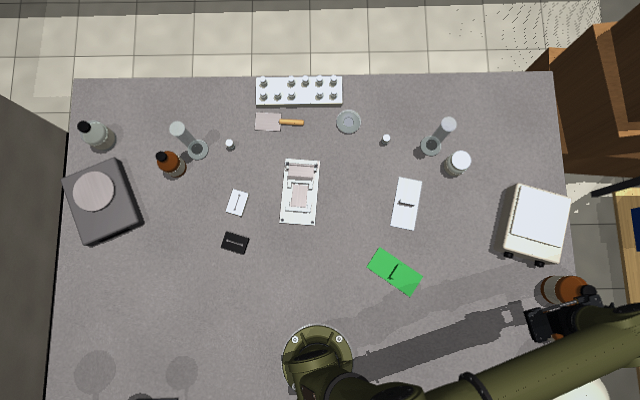

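View pics/side0.png

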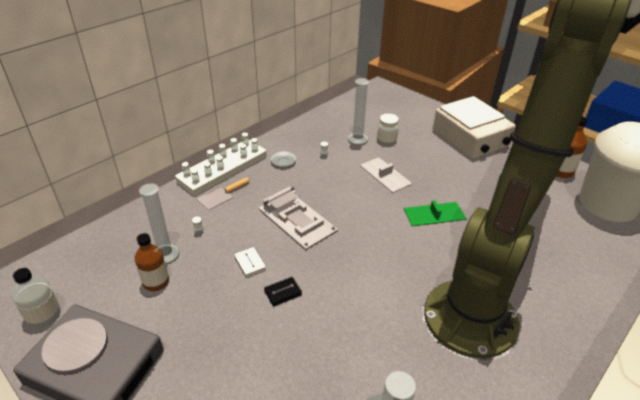

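The top view shows the station at (299,190), the white cell at (236,203), the white/aluminium cover with its rib at (406,204), and the black and green decoys at (235,243) and (395,272). The side view agrees. I'll measure from masks.

```bash
cat > m.py <<'E'
from h import *
p=cam('top'); im=cv2.imread('pics/top0.png'); hsv=cv2.cvtColor(im,cv2.COLOR_BGR2HSV)
m=((hsv[:,:,2]>185)&(hsv[:,:,1]<60)).astype(np.uint8)
for name,(x0,y0,x1,y1),z in [('cell',(215,180,258,225),.016),('cover',(380,170,430,238),.004),('station',(270,150,330,232),.010)]:
    s=np.zeros_like(m); s[y0:y1,x0:x1]=m[y0:y1,x0:x1]
    c,_=cv2.findContours(s,cv2.RETR_EXTERNAL,cv2.CHAIN_APPROX_NONE); c=max(c,key=cv2.contourArea)
    pts=np.array([plane(p,u,v,z)[:2] for u,v in c[:,0]])
    r=cv2.minAreaRect((pts*1000).astype(np.float32)); b=cv2.boxPoints(r)
    e=b[1]-b[0]; f=b[2]-b[1]; l=e if np.hypot(*e)>np.hypot(*f) else f
    print(name,np.round(r[0],1),np.round(r[1],1),'yaw',(np.degrees(np.arctan2(l[1],l[0]))+90)%180-90)
E
python3 m.py
python3 -c "
from h import *
p=cam('wrist');E=np.array(p['extrinsics']);o=env.get_obs();T=np.eye(4);T[:3,:3]=R.from_euler('xyz',o['tool_rot'],degrees=True).as_matrix();T[:3,3]=o['tool_pos']
print(np.round(E@T,3),p['fx'],p['cx'],p['cy'],p['k1'])"
```

```text
cell [511.9 259.9] [54.5 79.8] yaw -17.62436
cover [ 499.8 -307.1] [ 79.8 171.1] yaw -12.613472
station [546.5  49.9] [117.8 222.1] yaw -5.539627
[[ 0.001  1.    -0.     0.001]
 [ 0.963 -0.001  0.271 -0.027]
 [ 0.271 -0.001 -0.963 -0.177]
 [ 0.     0.     0.     1.   ]] 295.4279418319757 316.8896039384831 197.8819996703956 -0.0028946435873277443
```

```bash
cat > plan.py <<'E'
import sys,json
from h import *
def plan(wps,start=None):
    """wps: list of (x,y,z,yaw,n) ; tool down; prints rows"""
    o=env.get_obs(); P=np.array(o['tool_pos']) if start is None else np.array(start[:3]); 
    Q=R.from_euler('xyz',o['tool_rot'],degrees=True)
    if start is not None: Q=R.from_euler('xyz',[180,0,start[3]],degrees=True)
    print('from',np.round(P*1000,1),np.round(Q.as_euler('xyz',degrees=True),2),'t',o['time_s'])
    rows=[]
    for x,y,z,yaw,n in wps:
        G=R.from_euler('xyz',[180,0,yaw],degrees=True)
        for k in range(n,0,-1):
            dt=Q.inv().apply((np.array([x,y,z])-P)/k)*100
            dr=np.degrees((Q.inv()*G).as_rotvec())/k
            dt=np.round(dt,2); dr=np.round(dr,1)
            if max(abs(dt))>5 or np.linalg.norm(dt)>5.001 or np.linalg.norm(dr)>8.59: print('LIMIT',dt,dr)
            P=P+Q.apply(dt/100); Q=Q*R.from_rotvec(np.radians(dr))
            rows.append({a:float(b) for a,b in zip(['x','y','z','ax','ay','az'],[*dt,*dr]) if b})
    while len(rows)%5: rows.append({})
    for i in range(0,len(rows),5): print(json.dumps(rows[i:i+5]))
E
python3 - <<'E'
from plan import *
plan([(.45,-.37,.22,60,8),(.50,0,.22,117,8),(.53,.255,.15,162.4,9)])
E
```

```text
from [ 152.9 -631.2  221.6] [-1.799e+02  1.000e-02  1.363e+01] t 0.1
[{"x": 4.38, "y": -2.3, "z": 0.02, "az": -5.8}, {"x": 4.59, "y": -1.84, "z": 0.02, "az": -5.8}, {"x": 4.75, "y": -1.37, "z": 0.02, "az": -5.8}, {"x": 4.86, "y": -0.89, "z": 0.02, "az": -5.8}, {"x": 4.93, "y": -0.39, "z": 0.03, "az": -5.8}]
[{"x": 4.94, "y": 0.11, "z": 0.02, "az": -5.8}, {"x": 4.91, "y": 0.61, "z": 0.03, "az": -5.8}, {"x": 4.82, "y": 1.11, "z": 0.02, "ax": -0.1, "ay": -0.1, "az": -5.8}, {"x": 4.32, "y": -1.77, "az": -7.1}, {"x": 4.5, "y": -1.22, "az": -7.1}]
[{"x": 4.62, "y": -0.66, "az": -7.1}, {"x": 4.67, "y": -0.08, "az": -7.1}, {"x": 4.64, "y": 0.5, "z": -0.01, "az": -7.1}, {"x": 4.54, "y": 1.07, "az": -7.2}, {"x": 4.38, "y": 1.63, "z": -0.01, "az": -7.1}]
[{"x": 4.14, "y": 2.16, "az": -7.2}, {"x": 2.37, "y": 1.58, "z": 0.78, "az": -5.0}, {"x": 2.23, "y": 1.79, "z": 0.77, "az": -5.0}, {"x": 2.06, "y": 1.97, "z": 0.78, "az": -5.1}, {"x": 1.88, "y": 2.15, "z": 0.77, "az": -5.0}]
[{"x": 1.68, "y": 2.3, "z": 0.78, "az": -5.1}, {"x": 1.47, "y": 2.44, "z": 0.77, "az": -5.0}, {"x": 1.25, "y": 2.56, "z": 0.78, "az": -5.1}, {"x": 1.02, "y": 2.67, "z": 0.77, "az": -5.0}, {"x": 0.79, "y": 2.75, "z": 0.78, "az": -5.1}]
```

Emit:
{"op": "jog_arm", "data": {"motion": [{"x":4.4,"y":-2.3,"az":-5.8},{"x":4.6,"y":-1.8,"az":-5.8},{"x":4.75,"y":-1.4,"az":-5.8},{"x":4.85,"y":-0.9,"az":-5.8},{"x":4.9,"y":-0.4,"az":-5.8}], "claw": 1, "squeeze": 20}}

```text
$.motion[0]: bad value
```

Emit:
{"op": "jog_arm", "data": {"motion": [{"x":4.9,"y":0.1,"az":-5.8},{"x":4.9,"y":0.6,"az":-5.8},{"x":4.8,"y":1.1,"az":-5.8},{"x":4.3,"y":-1.8,"az":-7.1},{"x":4.5,"y":-1.2,"az":-7.1}]}}

```text
$.motion[0]: bad value
```

Emit:
{"op": "jog_arm", "data": {"motion": [{"x":4.4,"y":-2.3,"z":0,"ax":0,"ay":0,"az":-5.8},{"x":4.6,"y":-1.8,"z":0,"ax":0,"ay":0,"az":-5.8},{"x":4.75,"y":-1.4,"z":0,"ax":0,"ay":0,"az":-5.8},{"x":4.85,"y":-0.9,"z":0,"ax":0,"ay":0,"az":-5.8},{"x":4.9,"y":-0.4,"z":0,"ax":0,"ay":0,"az":-5.8}], "claw": 1, "squeeze": 20}}

```text
time_s: 0.6
tool_pos: [0.3396, -0.4668, 0.2222]
tool_rot: [-180.0, 0.0, 42.9]
force: [0.6, -1.0, 0.1]
grip_width: 0.0869
grasp_force: 0.0
```

```bash
sed -i 's/ if b})/})/' plan.py; python3 - <<'E'
from plan import *
o=env.get_obs(); print(o['force'],o['qpos'])
plan([(.45,-.37,.22,60,3),(.50,0,.22,117,8),(.53,.255,.15,162.4,9)])
E
```

```text
[ 0.55849435 -1.01458268  0.12765026] [ 65.0280073   10.31254577 -15.52073901  93.40598037   2.83270134
  76.69286429   1.94782321]
from [ 339.6 -466.8  222.2] [-1.7997e+02  1.0000e-02  4.2860e+01] t 0.6
[{"x": 4.89, "y": 0.14, "z": 0.07, "ax": -0.0, "ay": 0.0, "az": -5.7}, {"x": 4.86, "y": 0.62, "z": 0.07, "ax": -0.0, "ay": 0.0, "az": -5.7}, {"x": 4.77, "y": 1.1, "z": 0.08, "ax": -0.0, "ay": 0.0, "az": -5.7}, {"x": 4.32, "y": -1.77, "z": 0.0, "ax": -0.0, "ay": -0.0, "az": -7.1}, {"x": 4.5, "y": -1.23, "z": 0.0, "ax": -0.0, "ay": -0.0, "az": -7.1}]
[{"x": 4.62, "y": -0.66, "z": 0.0, "ax": -0.0, "ay": -0.0, "az": -7.1}, {"x": 4.67, "y": -0.09, "z": 0.0, "ax": -0.0, "ay": -0.0, "az": -7.1}, {"x": 4.64, "y": 0.49, "z": 0.0, "ax": -0.0, "ay": -0.0, "az": -7.2}, {"x": 4.54, "y": 1.07, "z": 0.0, "ax": -0.0, "ay": -0.0, "az": -7.1}, {"x": 4.37, "y": 1.62, "z": 0.0, "ax": -0.0, "ay": -0.0, "az": -7.2}]
[{"x": 4.14, "y": 2.16, "z": 0.0, "ax": -0.0, "ay": -0.0, "az": -7.1}, {"x": 2.37, "y": 1.58, "z": 0.78, "ax": -0.0, "ay": -0.0, "az": -5.0}, {"x": 2.23, "y": 1.78, "z": 0.78, "ax": -0.0, "ay": -0.0, "az": -5.1}, {"x": 2.06, "y": 1.97, "z": 0.78, "ax": -0.0, "ay": -0.0, "az": -5.0}, {"x": 1.88, "y": 2.15, "z": 0.78, "ax": -0.0, "ay": -0.0, "az": -5.1}]
[{"x": 1.68, "y": 2.31, "z": 0.78, "ax": -0.0, "ay": -0.0, "az": -5.0}, {"x": 1.48, "y": 2.44, "z": 0.78, "ax": 0.0, "ay": -0.0, "az": -5.1}, {"x": 1.25, "y": 2.56, "z": 0.78, "ax": 0.0, "ay": -0.0, "az": -5.0}, {"x": 1.02, "y": 2.66, "z": 0.77, "ax": 0.0, "ay": -0.0, "az": -5.1}, {"x": 0.78, "y": 2.75, "z": 0.78, "ax": 0.0, "ay": -0.0, "az": -5.0}]
```

Emit:
{"op": "jog_arm", "data": {"motion": [{"x":4.9,"y":0.1,"z":0,"ax":0,"ay":0,"az":-5.7},{"x":4.85,"y":0.6,"z":0,"ax":0,"ay":0,"az":-5.7},{"x":4.8,"y":1.1,"z":0,"ax":0,"ay":0,"az":-5.7},{"x":4.3,"y":-1.8,"z":0,"ax":0,"ay":0,"az":-7.1},{"x":4.5,"y":-1.2,"z":0,"ax":0,"ay":0,"az":-7.1}]}}

```text
time_s: 1.1
tool_pos: [0.4626, -0.2769, 0.2217]
tool_rot: [-179.9, -0.1, 74.3]
force: [0.1, 0.8, 0.6]
grip_width: 0.0869
grasp_force: 0.0
```

Emit:
{"op": "jog_arm", "data": {"motion": [{"x":4.6,"y":-0.7,"z":0,"ax":0,"ay":0,"az":-7.1},{"x":4.7,"y":-0.1,"z":0,"ax":0,"ay":0,"az":-7.1},{"x":4.6,"y":0.5,"z":0,"ax":0,"ay":0,"az":-7.2},{"x":4.5,"y":1.1,"z":0,"ax":0,"ay":0,"az":-7.1},{"x":4.4,"y":1.6,"z":0,"ax":0,"ay":0,"az":-7.2}]}}

```text
time_s: 1.6
tool_pos: [0.4934, -0.0467, 0.2223]
tool_rot: [-180.0, 0.0, 109.9]
force: [1.0, -1.0, 0.2]
grip_width: 0.087
grasp_force: 0.0
```

Emit:
{"op": "jog_arm", "data": {"motion": [{"x":4.1,"y":2.2,"z":0,"ax":0,"ay":0,"az":-7.1},{"x":2.4,"y":1.6,"z":0.8,"ax":0,"ay":0,"az":-5},{"x":2.2,"y":1.8,"z":0.8,"ax":0,"ay":0,"az":-5.1},{"x":2.1,"y":2,"z":0.8,"ax":0,"ay":0,"az":-5},{"x":1.9,"y":2.1,"z":0.8,"ax":0,"ay":0,"az":-5.1}]}}

```text
time_s: 2.1
tool_pos: [0.5141, 0.1124, 0.19]
tool_rot: [-180.0, 0.0, 137.1]
force: [0.6, -0.7, -0.5]
grip_width: 0.0869
grasp_force: 0.0
```

Emit:
{"op": "jog_arm", "data": {"motion": [{"x":1.7,"y":2.3,"z":0.8,"ax":0,"ay":0,"az":-5},{"x":1.5,"y":2.4,"z":0.8,"ax":0,"ay":0,"az":-5.1},{"x":1.25,"y":2.6,"z":0.8,"ax":0,"ay":0,"az":-5},{"x":1,"y":2.7,"z":0.8,"ax":0,"ay":0,"az":-5.1},{"x":0.8,"y":2.7,"z":0.8,"ax":0,"ay":0,"az":-5}]}}

```text
time_s: 2.6
tool_pos: [0.5312, 0.2539, 0.1497]
tool_rot: [-180.0, -0.0, 162.3]
force: [1.0, -0.4, -0.2]
grip_width: 0.0867
grasp_force: 0.0
```

```bash
python3 - <<'E'
from h import *
o=env.get_obs(); print(o['tool_pos'],o['tool_rot'],o['qpos'],o['time_s'])
p,im=snap('wrist','w1.png'); print(proj(p,[.512,.260,.016]),proj(p,o['tool_pos']))
np.save('w1.npy',p['extrinsics'])
E
```

```text
[0.53115986 0.25390987 0.14971559] [-1.79969476e+02 -2.82252668e-02  1.62315443e+02] [ 16.18480366  21.96940142 -54.2452093   96.05236586  18.64762193
  71.66997855  30.25493415] 2.6
[316.66475114 171.14168546] [316.18192634 244.96607187]
```

View pics/w1.png

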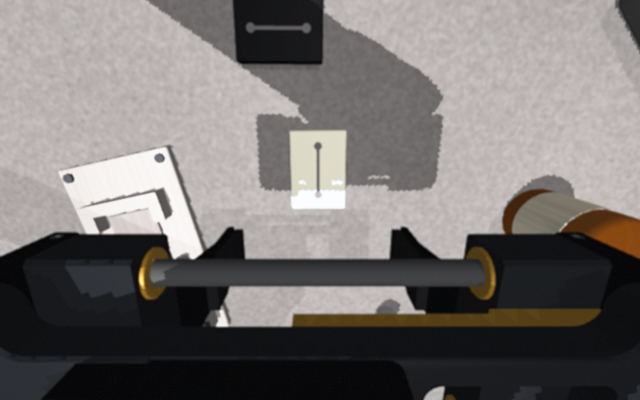

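```bash
python3 - <<'E'
from plan import *
im=cv2.imread('pics/w1.png'); p=cam('wrist')
hsv=cv2.cvtColor(im,cv2.COLOR_BGR2HSV)
m=(hsv[:,:,2]>195).astype(np.uint8); m[:120]=0;m[215:]=0;m[:,:282]=0;m[:,353:]=0
m=cv2.morphologyEx(m,cv2.MORPH_CLOSE,np.ones((9,9)))
m=cv2.morphologyEx(m,cv2.MORPH_OPEN,np.ones((9,9)))
c=max(cv2.findContours(m,0,1)[0],key=cv2.contourArea)
pts=np.array([plane(p,u,v,.016)[:2]*1000 for u,v in c[:,0]],np.float32)
print(cv2.boundingRect(c),cv2.minAreaRect(pts))
for q in [(290,130),(346.5,130),(345.5,208.5),(290,208.5)]: print(plane(p,*q,.016)*1000)
# station base corners
for q in [(60,172),(170,147)]: print('st',plane(p,*q,.010)*1000)
E
```

```text
(282, 131, 69, 83) ((511.8792419433594, 264.47894287109375), (71.07138061523438, 84.34294891357422), 72.81317901611328)
[463.28323103 253.16890584  16.        ]
[479.54282013 305.88504314  16.        ]
[556.6318588  283.25894954  16.        ]
[539.43680563 227.65838733  16.        ]
st [433.33639283  11.93639627  10.        ]
st [443.49828274 131.41959987  10.        ]
```

```bash
python3 - <<'E'
from plan import *
p=cam('wrist'); p['extrinsics']=np.load('w1.npy')
C=[plane(p,*q,.016)*1000 for q in [(290,130),(346.5,130),(345.5,208.5),(290,208.5)]]
print(np.mean(C,0),np.round(C,1).tolist())
e=C[3]-C[0]+C[2]-C[1]; print('yaw',np.degrees(np.arctan2(e[1],e[0])))
for q in [(60,172),(170,147)]: print('st',plane(p,*q,.010)*1000)
# predicted station corners from top
for s in (58.9,-58.9):
    a=np.radians(-5.5); print(np.array([546.5,49.9])-111*np.array([np.cos(a),np.sin(a)])+s*np.array([-np.sin(a),np.cos(a)]))
o=env.get_obs();print(o['tool_pos'],o['tool_rot'])
plan([(.511,.2605,.05,162.4,3),(.511,.2605,.010,162.4,2)])
E
```

```text
[511.93866823 261.42911624  16.        ] [[465.2, 247.5, 16.0], [482.0, 300.2, 16.0], [559.1, 276.9, 16.0], [541.5, 221.2, 16.0]]
yaw -17.932757072268775
st [432.98818443   4.69313012  10.        ]
st [444.28911203 125.20480471  10.        ]
[441.6563368  119.16771461]
[430.36570716   1.91004245]
[0.52941465 0.25938832 0.14867756] [179.79151372  -0.20594784 162.80398597]
from [529.4 259.4 148.7] [179.79  -0.21 162.8 ] t 2.65
[{"x": 0.59, "y": -0.16, "z": 3.29, "ax": 0.1, "ay": -0.1, "az": 0.1}, {"x": 0.59, "y": -0.15, "z": 3.29, "ax": 0.1, "ay": -0.1, "az": 0.2}, {"x": 0.59, "y": -0.15, "z": 3.29, "ax": 0.0, "ay": -0.0, "az": 0.1}, {"x": 0.0, "y": -0.0, "z": 2.0, "ax": 0.0, "ay": -0.0, "az": 0.0}, {"x": 0.0, "y": -0.0, "z": 2.0, "ax": 0.0, "ay": -0.0, "az": 0.0}]
```

Emit:
{"op": "jog_arm", "data": {"motion": [{"x":0.6,"y":0.0,"z":3.3,"ax":0,"ay":0,"az":0},{"x":0.6,"y":0.0,"z":3.3,"ax":0,"ay":0,"az":0},{"x":0.6,"y":0,"z":3.4,"ax":0,"ay":0,"az":0},{"x":0,"y":0,"z":0,"ax":0,"ay":0,"az":0},{"x":0,"y":0,"z":0,"ax":0,"ay":0,"az":0}]}}

```text
time_s: 3.15
tool_pos: [0.514, 0.2585, 0.0507]
tool_rot: [-180.0, -0.0, 162.1]
force: [0.9, 0.5, 0.4]
grip_width: 0.0869
grasp_force: 0.0
```

```bash
python3 - <<'E'
from plan import *
plan([(.512,.2605,.004,162.3,3)])
E
```

```text
from [514.  258.5  50.7] [-1.7997e+02 -5.0000e-02  1.6213e+02] t 3.15
[{"x": 0.08, "y": 0.05, "z": 1.56, "ax": -0.0, "ay": -0.0, "az": -0.1}, {"x": 0.08, "y": 0.04, "z": 1.55, "ax": -0.0, "ay": -0.0, "az": -0.0}, {"x": 0.09, "y": 0.05, "z": 1.56, "ax": -0.0, "ay": -0.0, "az": -0.1}, {}, {}]
```

Emit:
{"op": "jog_arm", "data": {"motion": [{"x":0.1,"y":0.05,"z":1.55,"ax":0,"ay":0,"az":-0.1},{"x":0.1,"y":0.05,"z":1.55,"ax":0,"ay":0,"az":-0.1},{"x":0.05,"y":0.05,"z":1.55,"ax":0,"ay":0,"az":0},{"x":0,"y":0,"z":0,"ax":0,"ay":0,"az":0},{"x":0,"y":0,"z":0,"ax":0,"ay":0,"az":0}]}}

```text
time_s: 3.65
tool_pos: [0.5118, 0.2608, 0.0035]
tool_rot: [-180.0, -0.1, 162.3]
force: [0.5, -0.6, -0.1]
grip_width: 0.087
grasp_force: 0.0
```

Emit:
{"op": "jog_arm", "data": {"motion": [{"x":0,"y":0,"z":0,"ax":0,"ay":0,"az":0},{"x":0,"y":0,"z":0,"ax":0,"ay":0,"az":0},{"x":0,"y":0,"z":0,"ax":0,"ay":0,"az":0},{"x":0,"y":0,"z":0,"ax":0,"ay":0,"az":0},{"x":0,"y":0,"z":0,"ax":0,"ay":0,"az":0}], "claw": -1}}

```text
time_s: 4.15
tool_pos: [0.5123, 0.2608, 0.0042]
tool_rot: [180.0, 0.0, 162.3]
force: [-0.3, 0.6, 0.6]
grip_width: 0.0561
grasp_force: 20.0
```

```bash
python3 - <<'E'
from plan import *
a=np.radians(-5.5)
plan([(.512,.2605,.09,164,3),(.43,.09,.12,174.5,6),])
E
```

```text
from [512.3 260.8   4.2] [1.8000e+02 2.0000e-02 1.6232e+02] t 4.15
[{"x": 0.01, "y": -0.01, "z": -2.86, "ax": -0.0, "ay": 0.0, "az": -0.6}, {"x": 0.0, "y": -0.01, "z": -2.86, "ax": -0.0, "ay": 0.0, "az": -0.5}, {"x": 0.01, "y": -0.01, "z": -2.86, "ax": -0.0, "ay": 0.0, "az": -0.6}, {"x": 0.53, "y": -3.11, "z": -0.5, "ax": -0.0, "ay": 0.0, "az": -1.7}, {"x": 0.62, "y": -3.09, "z": -0.5, "ax": -0.0, "ay": 0.0, "az": -1.8}]
[{"x": 0.72, "y": -3.07, "z": -0.5, "ax": -0.0, "ay": 0.0, "az": -1.7}, {"x": 0.81, "y": -3.05, "z": -0.5, "ax": -0.0, "ay": 0.0, "az": -1.8}, {"x": 0.91, "y": -3.02, "z": -0.5, "ax": -0.0, "ay": 0.0, "az": -1.7}, {"x": 1.0, "y": -2.99, "z": -0.5, "ax": -0.0, "ay": 0.0, "az": -1.8}, {}]
```

```bash
python3 - <<'E'
from plan import *
plan([(.512,.2605,.10,162.3,3),(.62,.043,.15,174.5,7)])
E
```

```text
from [512.3 260.8   4.2] [1.8000e+02 2.0000e-02 1.6232e+02] t 4.15
[{"x": 0.01, "y": -0.01, "z": -3.19, "ax": 0.0, "ay": 0.0, "az": 0.0}, {"x": 0.0, "y": -0.01, "z": -3.19, "ax": 0.0, "ay": 0.0, "az": 0.0}, {"x": 0.01, "y": -0.01, "z": -3.2, "ax": 0.0, "ay": 0.0, "az": 0.0}, {"x": -2.41, "y": -2.49, "z": -0.71, "ax": -0.0, "ay": 0.0, "az": -1.7}, {"x": -2.34, "y": -2.56, "z": -0.71, "ax": -0.0, "ay": 0.0, "az": -1.7}]
[{"x": -2.26, "y": -2.63, "z": -0.71, "ax": -0.0, "ay": 0.0, "az": -1.8}, {"x": -2.18, "y": -2.7, "z": -0.72, "ax": -0.0, "ay": 0.0, "az": -1.7}, {"x": -2.1, "y": -2.77, "z": -0.71, "ax": -0.0, "ay": 0.0, "az": -1.8}, {"x": -2.01, "y": -2.83, "z": -0.72, "ax": -0.0, "ay": 0.0, "az": -1.7}, {"x": -1.92, "y": -2.89, "z": -0.71, "ax": -0.0, "ay": 0.0, "az": -1.8}]
```

Emit:
{"op": "jog_arm", "data": {"motion": [{"x":0,"y":0,"z":-3.2,"ax":0,"ay":0,"az":0},{"x":0,"y":0,"z":-3.2,"ax":0,"ay":0,"az":0},{"x":0,"y":0,"z":-3.2,"ax":0,"ay":0,"az":0},{"x":-2.4,"y":-2.5,"z":-0.7,"ax":0,"ay":0,"az":-1.7},{"x":-2.35,"y":-2.55,"z":-0.7,"ax":0,"ay":0,"az":-1.7}]}}

```text
time_s: 4.65
tool_pos: [0.5432, 0.1994, 0.1154]
tool_rot: [180.0, 0.1, 166.0]
force: [-0.1, -0.8, -0.9]
grip_width: 0.0557
grasp_force: 20.0
```

Emit:
{"op": "jog_arm", "data": {"motion": [{"x":-2.25,"y":-2.65,"z":-0.7,"ax":0,"ay":0,"az":-1.8},{"x":-2.2,"y":-2.7,"z":-0.7,"ax":0,"ay":0,"az":-1.7},{"x":-2.1,"y":-2.75,"z":-0.7,"ax":0,"ay":0,"az":-1.8},{"x":-2,"y":-2.85,"z":-0.7,"ax":0,"ay":0,"az":-1.7},{"x":-1.9,"y":-2.9,"z":-0.7,"ax":0,"ay":0,"az":-1.8}]}}

```text
time_s: 5.15
tool_pos: [0.6201, 0.0414, 0.149]
tool_rot: [-180.0, -0.0, 174.6]
force: [0.2, 0.8, -0.9]
grip_width: 0.0559
grasp_force: 20.0
```

Emit:
{"op": "jog_arm", "data": {"motion": [{"x":0,"y":0,"z":0,"ax":0,"ay":0,"az":0},{"x":0,"y":0,"z":0,"ax":0,"ay":0,"az":0},{"x":0,"y":0,"z":0,"ax":0,"ay":0,"az":0},{"x":0,"y":0,"z":0,"ax":0,"ay":0,"az":0},{"x":0,"y":0,"z":0,"ax":0,"ay":0,"az":0}]}}

```text
time_s: 5.65
tool_pos: [0.6194, 0.0442, 0.149]
tool_rot: [-180.0, -0.0, 174.6]
force: [0.3, -0.4, -1.4]
grip_width: 0.0561
grasp_force: 20.0
```

```bash
python3 - <<'E'
from h import *
o=env.get_obs(); print(o['tool_pos'],o['tool_rot'],o['time_s'])
p,im=snap('wrist','w2.png'); np.save('w2.npy',p['extrinsics'])
a=np.radians(-5.5)
for x,y,z in [(0,0,27),(54,42,27),(-54,42,27),(-54,-42,27),(54,-42,27),(-95,60,10),(-95,-60,10)]:
  X=np.array([530.6,51.4])+[x*np.cos(a)-y*np.sin(a),x*np.sin(a)+y*np.cos(a)]
  print(x,y,np.round(proj(p,[*X/1000,z/1000]),1))
E
```

```text
[0.61942271 0.04424966 0.14896768] [-1.79991259e+02 -1.36014624e-02  1.74643841e+02] 5.65
0 0 [315.1  98.9]
54 42 [358.6 158.1]
-54 42 [363.7  33.5]
-54 -42 [266.8  33.2]
54 -42 [271.5 157.8]
-95 60 [383.2 -12.7]
-95 -60 [247.7 -13.2]
```

View pics/w2.png

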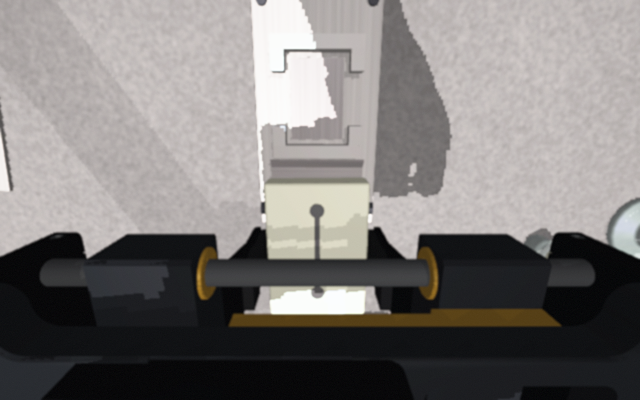

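The station's pocket is at about columns 285–352 and rows 50–145. The held cell hangs at columns 265–368, rows 180–315. I'll zoom in for exact pocket edges.

```bash
python3 - <<'E'
import cv2
im=cv2.imread('pics/w2.png')[20:170,245:390]
im=cv2.createCLAHE(3,(4,4)).apply(cv2.cvtColor(im,cv2.COLOR_BGR2GRAY))
cv2.imwrite('pics/w2c.png',cv2.resize(im,None,fx=4,fy=4,interpolation=cv2.INTER_CUBIC))
E
```

```text
(no output)
```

View pics/w2c.png

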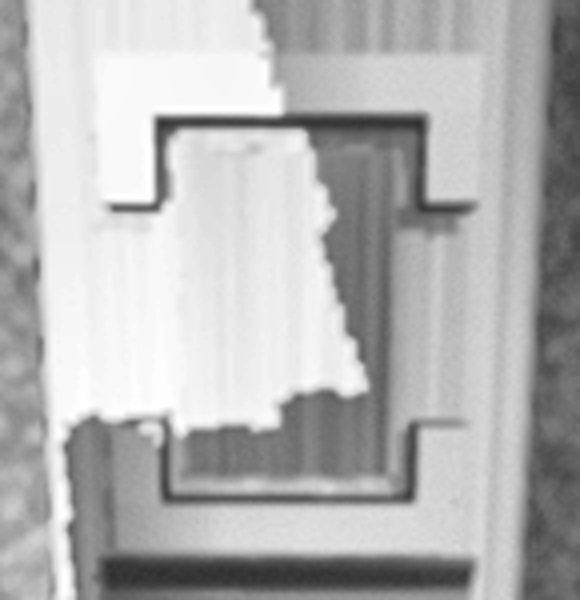

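```bash
python3 - <<'E'
from plan import *
p=cam('wrist'); p['extrinsics']=np.load('w2.npy')
f=lambda c:(245+(c[0]+.5)/4-.5,20+(c[1]+.5)/4-.5)
C=np.array([plane(p,*f(c),.027)*1000 for c in [(155,115),(428,115),(414,501),(162,501)]])
print(np.round(C,1).tolist(),C.mean(0))
for a,b in [(0,3),(1,2),(0,1),(3,2)]:
    e=C[b]-C[a]; print(np.hypot(*e[:2]),np.degrees(np.arctan2(e[1],e[0])))
W=np.array([plane(p,*f(c),.027)*1000 for c in [(96,54),(484,54)]]); print('outer wall',W.tolist())
# held cell corners, top z ~ TCP+.012
z=.149-.004+.016
D=np.array([plane(p,*c,z)*1000 for c in [(265.5,181),(367.5,181),(271,314),(364,314)]]);print('cell',np.round(D,1).tolist())
E
```

```text
[[486.1, 27.6, 27.0], [491.6, 87.2, 27.0], [574.9, 78.8, 27.0], [569.3, 19.0, 27.0]] [530.47137494  53.17591874  27.        ]
83.72925717633686 -5.893575141368478
83.71284877523702 -5.779643309411382
59.86195823711509 84.69285374481272
60.02858267640495 84.70704613072306
outer wall [[472.92095643991627, 16.37685987688612, 27.000000000000025], [480.696645174973, 100.04660927653782, 27.000000000000025]]
cell [[575.5, 22.1, 161.0], [580.4, 75.0, 161.0], [656.0, 14.1, 161.0], [661.1, 69.2, 161.0]]
```

```bash
python3 - <<'E'
from plan import *
plan([(.531,.0519,.062,174.45,4)])
E
```

```text
from [619.5  44.  149. ] [-1.7999e+02 -1.0000e-02  1.7463e+02] t 5.7
[{"x": 2.22, "y": -0.01, "z": 2.17, "ax": -0.0, "ay": -0.0, "az": 0.0}, {"x": 2.22, "y": -0.01, "z": 2.18, "ax": -0.0, "ay": -0.0, "az": 0.1}, {"x": 2.22, "y": -0.01, "z": 2.17, "ax": -0.0, "ay": -0.0, "az": 0.0}, {"x": 2.23, "y": -0.02, "z": 2.18, "ax": -0.0, "ay": -0.0, "az": 0.1}, {}]
```

Emit:
{"op": "jog_arm", "data": {"motion": [{"x":2.2,"y":0,"z":2.2,"ax":0,"ay":0,"az":0},{"x":2.2,"y":0,"z":2.2,"ax":0,"ay":0,"az":0.1},{"x":2.25,"y":0,"z":2.15,"ax":0,"ay":0,"az":0},{"x":2.25,"y":-0.05,"z":2.15,"ax":0,"ay":0,"az":0.1},{"x":0,"y":0,"z":0,"ax":0,"ay":0,"az":0}]}}

```text
time_s: 6.2
tool_pos: [0.5255, 0.0512, 0.0588]
tool_rot: [-179.8, -0.5, 174.5]
force: [-0.1, 0.2, -1.6]
grip_width: 0.0558
grasp_force: 20.0
```

Emit:
{"op": "jog_arm", "data": {"motion": [{"x":0,"y":0,"z":0.8,"ax":0,"ay":0,"az":0},{"x":0,"y":0,"z":0.7,"ax":0,"ay":0,"az":0},{"x":0,"y":0,"z":0.5,"ax":0,"ay":0,"az":0},{"x":0,"y":0,"z":0,"ax":0,"ay":0,"az":0},{"x":0,"y":0,"z":0,"ax":0,"ay":0,"az":0}]}}

```text
time_s: 6.7
tool_pos: [0.5317, 0.0513, 0.0421]
tool_rot: [180.0, 0.0, 174.3]
force: [-0.5, -0.3, -0.2]
grip_width: 0.0559
grasp_force: 20.0
```

```bash
python3 - <<'E'
from plan import *
o=env.get_obs();print(o['force'])
plan([(.531,.0519,.0185,174.45,5)])
E
```

```text
[-0.49992501 -0.26706975 -0.17363158]
from [531.7  51.3  42.1] [1.7997e+02 1.0000e-02 1.7433e+02] t 6.7
[{"x": 0.02, "y": 0.01, "z": 0.47, "ax": 0.0, "ay": 0.0, "az": -0.0}, {"x": 0.01, "y": 0.01, "z": 0.47, "ax": 0.0, "ay": 0.0, "az": -0.0}, {"x": 0.02, "y": 0.01, "z": 0.47, "ax": 0.0, "ay": 0.0, "az": -0.0}, {"x": 0.01, "y": 0.01, "z": 0.47, "ax": 0.0, "ay": 0.0, "az": -0.1}, {"x": 0.02, "y": 0.02, "z": 0.48, "ax": 0.0, "ay": 0.0, "az": -0.0}]
```

Emit:
{"op": "jog_arm", "data": {"motion": [{"x":0.05,"y":0.06,"z":0.3,"ax":0,"ay":0,"az":-0.1},{"x":0,"y":0,"z":0.5,"ax":0,"ay":0,"az":0},{"x":0,"y":0,"z":0.5,"ax":0,"ay":0,"az":0},{"x":0,"y":0,"z":0.5,"ax":0,"ay":0,"az":0},{"x":0,"y":0,"z":0,"ax":0,"ay":0,"az":0}]}}

```text
time_s: 7.2
tool_pos: [0.5301, 0.0515, 0.0231]
tool_rot: [-180.0, -0.1, 174.4]
force: [-0.1, -0.1, -1.7]
grip_width: 0.0556
grasp_force: 20.0
```

Emit:
{"op": "jog_arm", "data": {"motion": [{"x":0,"y":0,"z":0.25,"ax":0,"ay":0,"az":0},{"x":0,"y":0,"z":0.2,"ax":0,"ay":0,"az":0},{"x":0,"y":0,"z":0,"ax":0,"ay":0,"az":0},{"x":0,"y":0,"z":0,"ax":0,"ay":0,"az":0},{"x":0,"y":0,"z":0,"ax":0,"ay":0,"az":0}]}}

```text
time_s: 7.7
tool_pos: [0.531, 0.0516, 0.0196]
tool_rot: [-180.0, 0.0, 174.4]
force: [0.2, -0.3, -0.5]
grip_width: 0.0558
grasp_force: 20.0
```

Emit:
{"op": "jog_arm", "data": {"motion": [{"x":0,"y":0,"z":0.15,"ax":0,"ay":0,"az":0},{"x":0,"y":0,"z":0,"ax":0,"ay":0,"az":0},{"x":0,"y":0,"z":0,"ax":0,"ay":0,"az":0},{"x":0,"y":0,"z":0,"ax":0,"ay":0,"az":0},{"x":0,"y":0,"z":0,"ax":0,"ay":0,"az":0}]}}

```text
time_s: 8.2
tool_pos: [0.5311, 0.0517, 0.0182]
tool_rot: [-180.0, 0.0, 174.4]
force: [-0.1, 0.3, 1.1]
grip_width: 0.0556
grasp_force: 20.0
```

Emit:
{"op": "jog_arm", "data": {"motion": [{"x":0,"y":0,"z":0,"ax":0,"ay":0,"az":0},{"x":0,"y":0,"z":0,"ax":0,"ay":0,"az":0},{"x":0,"y":0,"z":0,"ax":0,"ay":0,"az":0},{"x":0,"y":0,"z":0,"ax":0,"ay":0,"az":0},{"x":0,"y":0,"z":0,"ax":0,"ay":0,"az":0}], "claw": 0.9}}

```text
time_s: 8.7
tool_pos: [0.5308, 0.0516, 0.018]
tool_rot: [-180.0, -0.0, 174.4]
force: [-0.7, 0.3, -0.4]
grip_width: 0.0809
grasp_force: 0.0
```

Emit:
{"op": "jog_arm", "data": {"motion": [{"x":0,"y":0,"z":-1,"ax":0,"ay":0,"az":0},{"x":0,"y":0,"z":-3,"ax":0,"ay":0,"az":0},{"x":0,"y":0,"z":-4,"ax":0,"ay":0,"az":0},{"x":-1,"y":0,"z":-3,"ax":0,"ay":0,"az":0},{"x":-3,"y":0,"z":-1,"ax":0,"ay":0,"az":0}]}}

```text
time_s: 9.2
tool_pos: [0.5716, 0.0487, 0.1428]
tool_rot: [-179.9, 0.3, 174.5]
force: [0.4, 0.9, 0.4]
grip_width: 0.0827
grasp_force: 0.0
```

Emit:
{"op": "jog_arm", "data": {"motion": [{"x":-2,"y":0,"z":0,"ax":0,"ay":0,"az":0},{"x":0,"y":0,"z":0,"ax":0,"ay":0,"az":0},{"x":0,"y":0,"z":0,"ax":0,"ay":0,"az":0},{"x":0,"y":0,"z":0,"ax":0,"ay":0,"az":0},{"x":0,"y":0,"z":0,"ax":0,"ay":0,"az":0}]}}

```text
time_s: 9.7
tool_pos: [0.5896, 0.0461, 0.1379]
tool_rot: [-180.0, -0.0, 174.5]
force: [0.4, 0.1, -0.3]
grip_width: 0.0823
grasp_force: 0.0
```

```bash
python3 - <<'E'
from h import *
o=env.get_obs(); print(o['tool_pos'],o['tool_rot'],o['time_s'])
p,im=snap('wrist','w3.png'); np.save('w3.npy',p['extrinsics'])
c=proj(p,[.5305,.0525,.03]).astype(int);print(c)
x0,y0=c[0]-75,max(c[1]-75,0)
i=cv2.imread('pics/w3.png')[y0:y0+150,x0:x0+150]; print(x0,y0)
cv2.imwrite('pics/w3c.png',cv2.resize(i,None,fx=4,fy=4,interpolation=cv2.INTER_CUBIC))
E
```

```text
[0.58961393 0.04609702 0.13794075] [-1.79957946e+02 -3.67470014e-02  1.74471870e+02] 9.7
[317 132]
242 57
```

View pics/w3c.png

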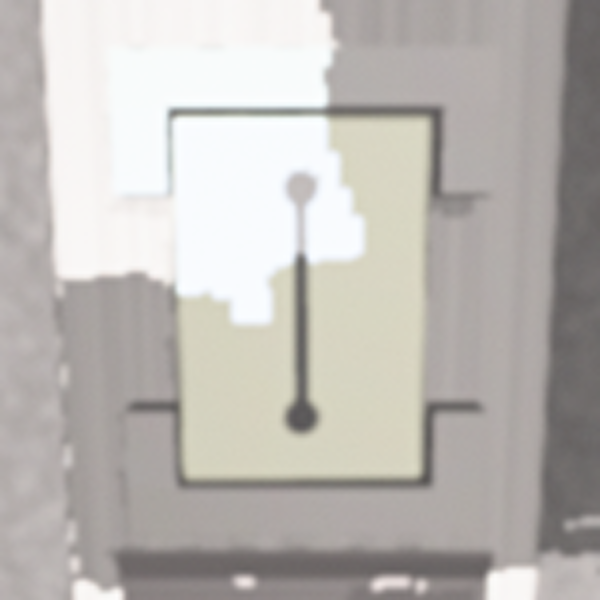

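The cell sits flat in the pocket with an even gap all round: mouth at crop columns 172–440 and rows 110–485, about 0.6 mm off centre in y. Next, the cover.

```bash
python3 - <<'E'
from plan import *
p=cam('top')
for n,u,v in [('cylb',431,148),('jar',455,168),('vial',386,142)]: print(n,plane(p,u,v,0))
p=cam('wrist'); p['extrinsics']=np.load('w3.npy')
f=lambda c:(242+(c[0]+.5)/4-.5,57+(c[1]+.5)/4-.5)
C=np.array([plane(p,*f(c),.027)*1000 for c in [(169,108),(441,108),(431,487),(178,487)]])
print(np.round(C,1).tolist(),C.mean(0))
plan([(.50,.0,.16,162,2),(.491,-.346,.16,77.4,10),(.491,-.346,.16,77.4,1)])
E
```

```text
cylb [ 0.69064087 -0.4038233   0.        ]
jar [ 0.61854128 -0.48136478  0.        ]
vial [ 0.71487529 -0.24994102  0.        ]
[[486.1, 27.7, 27.0], [491.8, 86.5, 27.0], [575.3, 78.8, 27.0], [569.6, 19.3, 27.0]] [530.70976685  53.04745071  27.        ]
from [589.8  45.9 138. ] [-1.7996e+02 -3.0000e-02  1.7446e+02] t 9.75
LIMIT [ 4.25 -2.72 -1.1 ] [-0.  -0.   6.2]
LIMIT [ 3.92 -3.16 -1.09] [-0.  -0.   6.3]
[{"x": 4.25, "y": -2.72, "z": -1.1, "ax": -0.0, "ay": -0.0, "az": 6.2}, {"x": 3.92, "y": -3.16, "z": -1.09, "ax": -0.0, "ay": -0.0, "az": 6.3}, {"x": -0.99, "y": -3.32, "z": 0.0, "ax": -0.0, "ay": 0.0, "az": 8.5}, {"x": -1.46, "y": -3.14, "z": 0.0, "ax": -0.0, "ay": 0.0, "az": 8.5}, {"x": -1.91, "y": -2.88, "z": 0.0, "ax": -0.0, "ay": 0.0, "az": 8.4}]
[{"x": -2.31, "y": -2.57, "z": 0.0, "ax": -0.0, "ay": 0.0, "az": 8.5}, {"x": -2.67, "y": -2.2, "z": 0.0, "ax": -0.0, "ay": 0.0, "az": 8.4}, {"x": -2.96, "y": -1.79, "z": 0.0, "ax": -0.0, "ay": 0.0, "az": 8.5}, {"x": -3.2, "y": -1.33, "z": 0.0, "ax": -0.0, "ay": 0.0, "az": 8.4}, {"x": -3.36, "y": -0.85, "z": 0.01, "ax": -0.0, "ay": 0.0, "az": 8.5}]
[{"x": -3.45, "y": -0.35, "z": 0.0, "ax": -0.0, "ay": 0.0, "az": 8.4}, {"x": -3.46, "y": 0.15, "z": 0.01, "ax": -0.0, "ay": 0.0, "az": 8.5}, {"x": 0.0, "y": 0.0, "z": -0.0, "ax": -0.0, "ay": 0.0, "az": -0.0}, {}, {}]
```

Emit:
{"op": "jog_arm", "data": {"motion": [{"x":4.1,"y":-2.7,"z":-0.5,"ax":0,"ay":0,"az":6.2},{"x":3.8,"y":-3.1,"z":-0.5,"ax":0,"ay":0,"az":6.3},{"x":-1,"y":-3.3,"z":-0.2,"ax":0,"ay":0,"az":8.5},{"x":-1.45,"y":-3.15,"z":-0.2,"ax":0,"ay":0,"az":8.5},{"x":-1.9,"y":-2.9,"z":-0.2,"ax":0,"ay":0,"az":8.4}]}}

```text
time_s: 10.25
tool_pos: [0.4998, -0.1048, 0.1545]
tool_rot: [-179.9, 0.1, 136.2]
force: [-0.1, -0.2, 1.2]
grip_width: 0.0827
grasp_force: 0.0
```

Emit:
{"op": "jog_arm", "data": {"motion": [{"x":-2.3,"y":-2.55,"z":-0.2,"ax":0,"ay":0,"az":8.5},{"x":-2.65,"y":-2.2,"z":-0.2,"ax":0,"ay":0,"az":8.4},{"x":-2.95,"y":-1.8,"z":0,"ax":0,"ay":0,"az":8.5},{"x":-3.2,"y":-1.35,"z":0,"ax":0,"ay":0,"az":8.4},{"x":-3.35,"y":-0.85,"z":0,"ax":0,"ay":0,"az":8.5}]}}

```text
time_s: 10.75
tool_pos: [0.4952, -0.2771, 0.1582]
tool_rot: [-180.0, 0.0, 93.9]
force: [-0.6, 0.2, -0.2]
grip_width: 0.0827
grasp_force: 0.0
```

Emit:
{"op": "jog_arm", "data": {"motion": [{"x":-3.45,"y":-0.35,"z":0,"ax":0,"ay":0,"az":8.4},{"x":-3.45,"y":0.15,"z":0,"ax":0,"ay":0,"az":8.5},{"x":0,"y":0,"z":0,"ax":0,"ay":0,"az":0},{"x":0,"y":0,"z":0,"ax":0,"ay":0,"az":0},{"x":0,"y":0,"z":0,"ax":0,"ay":0,"az":0}]}}

```text
time_s: 11.25
tool_pos: [0.4941, -0.3435, 0.1581]
tool_rot: [-180.0, -0.0, 77.5]
force: [-0.1, -0.0, -0.4]
grip_width: 0.0826
grasp_force: 0.0
```

```bash
python3 - <<'E'
from h import *
o=env.get_obs(); print(o['tool_pos'],o['tool_rot'],o['time_s'],o['qpos'])
p,im=snap('wrist','w4.png'); np.save('w4.npy',p['extrinsics'])
print(proj(p,[.4998,-.3071,.004]))
E
```

```text
[ 0.49411947 -0.34345847  0.15807966] [-1.79991877e+02 -4.54603229e-02  7.74783211e+01] 11.25 [ 59.82292159  17.77187455 -33.05404939  94.16950789  10.09157019
  71.08896262  12.21031222]
[315.68924478 151.61899167]
```

View pics/w4.png

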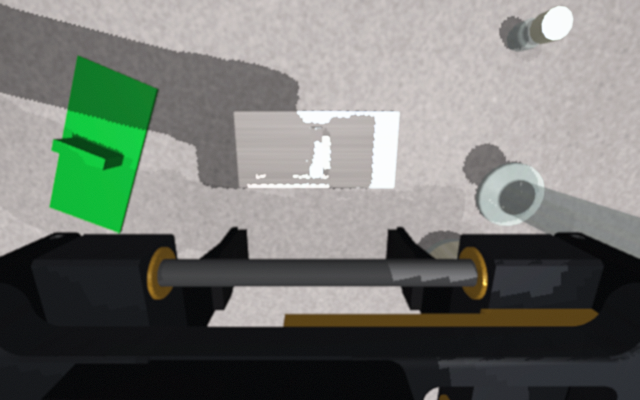

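The cover's corners are at about (235,111), (400,111), (396,188) and (239,187), roughly square to the tool. The green decoy is to the left.

```bash
python3 - <<'E'
from plan import *
p=cam('wrist'); p['extrinsics']=np.load('w4.npy')
C=np.array([plane(p,*c,.004)*1000 for c in [(234.5,111),(400.5,111),(396.5,188),(238.5,187.5)]])
print(np.round(C,1).tolist(),C.mean(0))
for a,b in [(0,1),(3,2),(0,3),(1,2)]:
    e=C[b]-C[a]; print(np.hypot(*e[:2]),np.degrees(np.arctan2(e[1],e[0])))
plan([(.4995,-.3070,.06,77.4,4)])
E
```

```text
[[427.2, -248.4, 4.0], [594.0, -285.3, 4.0], [578.2, -365.3, 4.0], [408.1, -327.2, 4.0]] [ 501.88811463 -306.55853013    4.        ]
170.87128602413898 -12.465807728428793
174.34758005507175 -12.639854196164954
81.03018950190824 -103.64829836868529
81.56248200060952 -101.19894255013486
from [ 494.2 -343.3  158.2] [-1.80e+02 -3.00e-02  7.75e+01] t 11.3
[{"x": 0.91, "y": -0.07, "z": 2.45, "ax": -0.0, "ay": -0.0, "az": 0.0}, {"x": 0.92, "y": -0.07, "z": 2.46, "ax": -0.0, "ay": -0.0, "az": 0.0}, {"x": 0.91, "y": -0.07, "z": 2.45, "ax": -0.0, "ay": -0.0, "az": 0.0}, {"x": 0.92, "y": -0.06, "z": 2.46, "ax": -0.0, "ay": -0.0, "az": 0.1}, {}]
```

Emit:
{"op": "jog_arm", "data": {"motion": [{"x":0.95,"y":0,"z":2.5,"ax":0,"ay":0,"az":0},{"x":0.95,"y":0,"z":2.5,"ax":0,"ay":0,"az":0},{"x":0.95,"y":-0.05,"z":2.5,"ax":0,"ay":0,"az":0},{"x":0.9,"y":-0.05,"z":2.3,"ax":0,"ay":0,"az":0.1},{"x":0,"y":0,"z":0,"ax":0,"ay":0,"az":0}]}}

```text
time_s: 11.8
tool_pos: [0.4994, -0.3041, 0.0572]
tool_rot: [-179.7, -0.2, 77.5]
force: [-0.0, 0.9, 0.2]
grip_width: 0.0823
grasp_force: 0.0
```

Emit:
{"op": "jog_arm", "data": {"motion": [{"x":0,"y":0,"z":0,"ax":0,"ay":0,"az":0},{"x":0,"y":0,"z":0,"ax":0,"ay":0,"az":0},{"x":0,"y":0,"z":0,"ax":0,"ay":0,"az":0},{"x":0,"y":0,"z":0,"ax":0,"ay":0,"az":0},{"x":0,"y":0,"z":0,"ax":0,"ay":0,"az":0}]}}

```text
time_s: 12.3
tool_pos: [0.5012, -0.3089, 0.0607]
tool_rot: [179.9, 0.0, 77.2]
force: [-0.7, -0.1, 0.8]
grip_width: 0.0828
grasp_force: 0.0
```

```bash
python3 - <<'E'
from plan import *
plan([(.5005,-.3067,.006,77.4,4)])
E
```

```text
from [ 501.2 -308.9   60.7] [1.7995e+02 4.0000e-02 7.7200e+01] t 12.3
[{"x": 0.05, "y": -0.03, "z": 1.37, "ax": 0.0, "ay": 0.0, "az": -0.1}, {"x": 0.05, "y": -0.03, "z": 1.37, "ax": 0.0, "ay": 0.0, "az": -0.0}, {"x": 0.05, "y": -0.03, "z": 1.36, "ax": 0.0, "ay": 0.0, "az": -0.1}, {"x": 0.05, "y": -0.04, "z": 1.37, "ax": 0.1, "ay": 0.0, "az": -0.0}, {}]
```

Emit:
{"op": "jog_arm", "data": {"motion": [{"x":0.05,"y":-0.05,"z":1.4,"ax":0,"ay":0,"az":-0.1},{"x":0.05,"y":-0.05,"z":1.4,"ax":0,"ay":0,"az":0},{"x":0.05,"y":0,"z":1.35,"ax":0,"ay":0,"az":-0.1},{"x":0.05,"y":0,"z":1.3,"ax":0,"ay":0,"az":0},{"x":0,"y":0,"z":0,"ax":0,"ay":0,"az":0}]}}

```text
time_s: 12.8
tool_pos: [0.5005, -0.3059, 0.0048]
tool_rot: [-179.9, -0.0, 77.5]
force: [0.5, 0.4, 0.8]
grip_width: 0.0827
grasp_force: 0.0
```

Emit:
{"op": "jog_arm", "data": {"motion": [{"x":0,"y":0,"z":0,"ax":0,"ay":0,"az":0},{"x":0,"y":0,"z":0,"ax":0,"ay":0,"az":0},{"x":0,"y":0,"z":0,"ax":0,"ay":0,"az":0},{"x":0,"y":0,"z":0,"ax":0,"ay":0,"az":0},{"x":0,"y":0,"z":0,"ax":0,"ay":0,"az":0}]}}

```text
time_s: 13.3
tool_pos: [0.5004, -0.3062, 0.0054]
tool_rot: [-180.0, 0.0, 77.4]
force: [-0.4, 0.3, -0.3]
grip_width: 0.0828
grasp_force: 0.0
```

Emit:
{"op": "jog_arm", "data": {"motion": [{"x":0,"y":0,"z":0,"ax":0,"ay":0,"az":0},{"x":0,"y":0,"z":0,"ax":0,"ay":0,"az":0},{"x":0,"y":0,"z":0,"ax":0,"ay":0,"az":0},{"x":0,"y":0,"z":0,"ax":0,"ay":0,"az":0},{"x":0,"y":0,"z":0,"ax":0,"ay":0,"az":0}], "claw": -1, "squeeze": 40}}

```text
time_s: 13.8
tool_pos: [0.5005, -0.3062, 0.0056]
tool_rot: [180.0, 0.0, 77.4]
force: [0.7, -0.2, 0.1]
grip_width: 0.0507
grasp_force: 0.0
```

Emit:
{"op": "jog_arm", "data": {"motion": [{"x":0,"y":0,"z":0,"ax":0,"ay":0,"az":0},{"x":0,"y":0,"z":0,"ax":0,"ay":0,"az":0},{"x":0,"y":0,"z":0,"ax":0,"ay":0,"az":0},{"x":0,"y":0,"z":0,"ax":0,"ay":0,"az":0},{"x":0,"y":0,"z":0,"ax":0,"ay":0,"az":0}]}}

```text
time_s: 14.3
tool_pos: [0.5006, -0.3062, 0.0056]
tool_rot: [180.0, 0.0, 77.4]
force: [-0.4, -0.1, 0.2]
grip_width: 0.012
grasp_force: 40.0
```

```bash
python3 - <<'E'
from plan import *
a=np.radians(-5.5); O=np.array([.5307,.0523]); d=np.array([np.cos(a),np.sin(a)])
A=O-.045*d; print(A)
plan([(.5004,-.3062,.08,77.4,3),(A[0],A[1],.08,84.5,9)])
E
```

```text
[0.48590717 0.05661306]
from [ 500.6 -306.2    5.6] [1.7998e+02 1.0000e-02 7.7430e+01] t 14.3
[{"x": -0.0, "y": -0.01, "z": -2.48, "ax": 0.0, "ay": 0.0, "az": 0.0}, {"x": -0.0, "y": -0.0, "z": -2.48, "ax": 0.0, "ay": 0.0, "az": 0.0}, {"x": -0.0, "y": -0.01, "z": -2.48, "ax": 0.0, "ay": 0.0, "az": 0.0}, {"x": 3.9, "y": -1.03, "z": -0.0, "ax": 0.0, "ay": 0.0, "az": -0.8}, {"x": 3.91, "y": -0.98, "z": -0.0, "ax": 0.0, "ay": 0.0, "az": -0.8}]
[{"x": 3.93, "y": -0.93, "z": -0.0, "ax": 0.0, "ay": 0.0, "az": -0.8}, {"x": 3.94, "y": -0.87, "z": -0.0, "ax": 0.0, "ay": 0.0, "az": -0.8}, {"x": 3.95, "y": -0.82, "z": -0.0, "ax": 0.0, "ay": 0.0, "az": -0.8}, {"x": 3.96, "y": -0.76, "z": -0.0, "ax": 0.0, "ay": 0.0, "az": -0.8}, {"x": 3.97, "y": -0.7, "z": -0.0, "ax": 0.0, "ay": 0.0, "az": -0.8}]
[{"x": 3.98, "y": -0.65, "z": -0.0, "ax": 0.0, "ay": 0.0, "az": -0.7}, {"x": 4.0, "y": -0.6, "z": -0.01, "ax": 0.0, "ay": 0.0, "az": -0.8}, {}, {}, {}]
```

Emit:
{"op": "jog_arm", "data": {"motion": [{"x":0,"y":0,"z":-2.5,"ax":0,"ay":0,"az":0},{"x":0,"y":0,"z":-2.5,"ax":0,"ay":0,"az":0},{"x":0,"y":0,"z":-2.5,"ax":0,"ay":0,"az":0},{"x":3.9,"y":-1,"z":0,"ax":0,"ay":0,"az":-0.8},{"x":3.9,"y":-1,"z":0,"ax":0,"ay":0,"az":-0.8}]}}

```text
time_s: 14.8
tool_pos: [0.4976, -0.2261, 0.0812]
tool_rot: [179.9, 0.0, 78.9]
force: [0.4, 1.2, -2.8]
grip_width: 0.0116
grasp_force: 40.0
```

Emit:
{"op": "jog_arm", "data": {"motion": [{"x":3.9,"y":-0.95,"z":0,"ax":0,"ay":0,"az":-0.8},{"x":3.95,"y":-0.85,"z":0,"ax":0,"ay":0,"az":-0.8},{"x":3.95,"y":-0.8,"z":0,"ax":0,"ay":0,"az":-0.8},{"x":3.95,"y":-0.75,"z":0,"ax":0,"ay":0,"az":-0.8},{"x":3.95,"y":-0.7,"z":0,"ax":0,"ay":0,"az":-0.8}]}}

```text
time_s: 15.3
tool_pos: [0.4889, -0.0232, 0.0804]
tool_rot: [-180.0, 0.0, 83.1]
force: [0.4, 0.0, -1.3]
grip_width: 0.012
grasp_force: 40.0
```

Emit:
{"op": "jog_arm", "data": {"motion": [{"x":4,"y":-0.65,"z":0,"ax":0,"ay":0,"az":-0.7},{"x":4,"y":-0.6,"z":0,"ax":0,"ay":0,"az":-0.8},{"x":0,"y":0,"z":0,"ax":0,"ay":0,"az":0},{"x":0,"y":0,"z":0,"ax":0,"ay":0,"az":0},{"x":0,"y":0,"z":0,"ax":0,"ay":0,"az":0}]}}

```text
time_s: 15.8
tool_pos: [0.4862, 0.055, 0.0803]
tool_rot: [-180.0, 0.0, 84.4]
force: [0.8, -1.0, -2.3]
grip_width: 0.0118
grasp_force: 40.0
```

```bash
python3 - <<'E'
from plan import *
a=np.radians(-5.5); O=np.array([.5307,.0523]); d=np.array([np.cos(a),np.sin(a)])
A=O-.043*d; print(A)
p,im=snap('side','s2.png'); 
i=cv2.imread('pics/s2.png')[130:280,200:380]; cv2.imwrite('pics/s2c.png',cv2.resize(i,None,fx=4,fy=4,interpolation=2))
plan([(A[0],A[1],.0385,84.5,4)])
E
```

```text
[0.48789796 0.05642137]
from [486.3  54.7  80.3] [-1.7997e+02  4.0000e-02  8.4400e+01] t 15.85
[{"x": 0.05, "y": 0.04, "z": 1.04, "ax": -0.0, "ay": 0.0, "az": -0.0}, {"x": 0.05, "y": 0.04, "z": 1.05, "ax": -0.0, "ay": 0.0, "az": -0.0}, {"x": 0.05, "y": 0.03, "z": 1.04, "ax": -0.0, "ay": 0.0, "az": -0.1}, {"x": 0.04, "y": 0.04, "z": 1.05, "ax": -0.0, "ay": 0.0, "az": -0.0}, {}]
```

View pics/s2c.png

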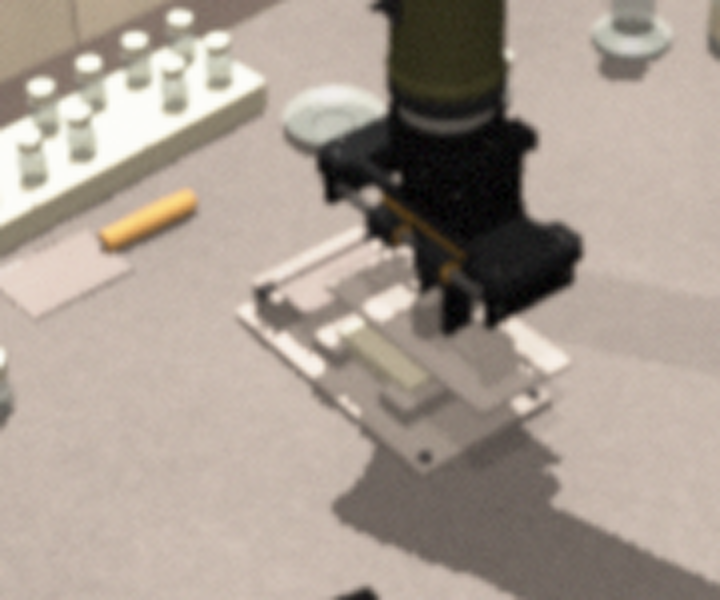

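The cover is held level above the station and in line with it, with the cell in place below at crop (385,355). Lowering in front of the leaf.

Emit:
{"op": "jog_arm", "data": {"motion": [{"x":0.05,"y":0.05,"z":1.1,"ax":0,"ay":0,"az":0},{"x":0.05,"y":0.05,"z":1.1,"ax":0,"ay":0,"az":-0.1},{"x":0.05,"y":0,"z":1.0,"ax":0,"ay":0,"az":0},{"x":0,"y":0,"z":0.9,"ax":0,"ay":0,"az":0},{"x":0,"y":0,"z":0,"ax":0,"ay":0,"az":0}]}}

```text
time_s: 16.35
tool_pos: [0.486, 0.0575, 0.0377]
tool_rot: [-179.8, -0.0, 84.6]
force: [-0.5, 0.5, -2.3]
grip_width: 0.0116
grasp_force: 40.0
```

Emit:
{"op": "jog_arm", "data": {"motion": [{"x":0,"y":0,"z":0,"ax":0,"ay":0,"az":0},{"x":0,"y":0,"z":0,"ax":0,"ay":0,"az":0},{"x":0,"y":0,"z":0,"ax":0,"ay":0,"az":0},{"x":0,"y":0,"z":0,"ax":0,"ay":0,"az":0},{"x":0,"y":0,"z":0,"ax":0,"ay":0,"az":0}]}}

```text
time_s: 16.85
tool_pos: [0.4877, 0.0576, 0.0398]
tool_rot: [180.0, 0.0, 84.6]
force: [0.2, 0.0, -1.7]
grip_width: 0.0119
grasp_force: 40.0
```

```bash
python3 - <<'E'
from plan import *
a=np.radians(-5.5); O=np.array([.5307,.0523]); d=np.array([np.cos(a),np.sin(a)])
A=O-.012*d; o=env.get_obs(); print(A,o['force'],o['wrist_torque'])
plan([(A[0],A[1],.0377,84.5,5)])
E
```

```text
[0.51875525 0.05345015] [ 0.24725738  0.04795633 -1.70517919] [-0.05501492 -0.09545216 -0.0092704 ]
from [487.7  57.6  39.8] [1.7997e+02 1.0000e-02 8.4620e+01] t 16.85
[{"x": -0.02, "y": 0.63, "z": 0.04, "ax": 0.0, "ay": 0.0, "az": 0.0}, {"x": -0.02, "y": 0.63, "z": 0.04, "ax": 0.0, "ay": 0.0, "az": 0.0}, {"x": -0.03, "y": 0.62, "z": 0.04, "ax": 0.0, "ay": 0.0, "az": 0.0}, {"x": -0.02, "y": 0.63, "z": 0.05, "ax": 0.0, "ay": 0.0, "az": 0.1}, {"x": -0.03, "y": 0.62, "z": 0.04, "ax": 0.0, "ay": 0.0, "az": 0.0}]
```

Emit:
{"op": "jog_arm", "data": {"motion": [{"x":-0.05,"y":0.1,"z":0.1,"ax":0,"ay":0,"az":0},{"x":0,"y":0.2,"z":0.1,"ax":0,"ay":0,"az":0},{"x":0,"y":0.3,"z":0.05,"ax":0,"ay":0,"az":0},{"x":0,"y":0.3,"z":0,"ax":0,"ay":0,"az":0},{"x":0,"y":0.3,"z":0,"ax":0,"ay":0,"az":0}]}}

```text
time_s: 17.35
tool_pos: [0.4997, 0.0559, 0.037]
tool_rot: [-180.0, -0.0, 84.6]
force: [0.2, 0.5, -1.3]
grip_width: 0.0118
grasp_force: 40.0
```

Emit:
{"op": "jog_arm", "data": {"motion": [{"x":-0.05,"y":0.3,"z":0,"ax":0,"ay":0,"az":0},{"x":0,"y":0.3,"z":0,"ax":0,"ay":0,"az":0},{"x":0,"y":0.3,"z":0,"ax":0,"ay":0,"az":0},{"x":0,"y":0.2,"z":0,"ax":0,"ay":0,"az":0},{"x":0,"y":0.1,"z":0,"ax":0,"ay":0,"az":0}]}}

```text
time_s: 17.85
tool_pos: [0.5115, 0.0543, 0.037]
tool_rot: [180.0, -0.0, 84.6]
force: [0.3, 0.1, -1.9]
grip_width: 0.0115
grasp_force: 40.0
```

Emit:
{"op": "jog_arm", "data": {"motion": [{"x":0,"y":0.2,"z":0,"ax":0,"ay":0,"az":0},{"x":0,"y":0.3,"z":0,"ax":0,"ay":0,"az":0},{"x":0,"y":0.3,"z":0,"ax":0,"ay":0,"az":0},{"x":0,"y":0.3,"z":0,"ax":0,"ay":0,"az":0},{"x":0,"y":0.2,"z":0,"ax":0,"ay":0,"az":0}]}}

```text
time_s: 18.35
tool_pos: [0.5246, 0.0531, 0.037]
tool_rot: [180.0, -0.0, 84.6]
force: [1.4, -0.4, -1.9]
grip_width: 0.012
grasp_force: 40.0
```

Emit:
{"op": "jog_arm", "data": {"motion": [{"x":0,"y":0.1,"z":0,"ax":0,"ay":0,"az":0},{"x":0,"y":0.1,"z":0,"ax":0,"ay":0,"az":0},{"x":0,"y":0.1,"z":0,"ax":0,"ay":0,"az":0},{"x":0,"y":0,"z":0,"ax":0,"ay":0,"az":0},{"x":0,"y":0,"z":0,"ax":0,"ay":0,"az":0}]}}

```text
time_s: 18.85
tool_pos: [0.5272, 0.0529, 0.037]
tool_rot: [-180.0, 0.0, 84.6]
force: [0.5, -1.3, -1.9]
grip_width: 0.0118
grasp_force: 40.0
```

Emit:
{"op": "jog_arm", "data": {"motion": [{"x":0,"y":0.1,"z":0,"ax":0,"ay":0,"az":0},{"x":0,"y":0.1,"z":0,"ax":0,"ay":0,"az":0},{"x":0,"y":0.1,"z":0,"ax":0,"ay":0,"az":0},{"x":0,"y":0,"z":0,"ax":0,"ay":0,"az":0},{"x":0,"y":0,"z":0,"ax":0,"ay":0,"az":0}]}}

```text
time_s: 19.35
tool_pos: [0.5302, 0.0526, 0.037]
tool_rot: [-180.0, 0.0, 84.6]
force: [-0.1, 0.3, -1.5]
grip_width: 0.0115
grasp_force: 40.0
```

Emit:
{"op": "jog_arm", "data": {"motion": [{"x":0,"y":0.05,"z":0,"ax":0,"ay":0,"az":0},{"x":0,"y":0.05,"z":0,"ax":0,"ay":0,"az":0},{"x":0,"y":0,"z":0,"ax":0,"ay":0,"az":0},{"x":0,"y":0,"z":0,"ax":0,"ay":0,"az":0},{"x":0,"y":0,"z":0,"ax":0,"ay":0,"az":0}]}}

```text
time_s: 19.85
tool_pos: [0.5312, 0.0525, 0.037]
tool_rot: [-180.0, 0.0, 84.6]
force: [-0.4, -0.9, -1.5]
grip_width: 0.0115
grasp_force: 40.0
```

Emit:
{"op": "jog_arm", "data": {"motion": [{"x":0,"y":0.05,"z":0,"ax":0,"ay":0,"az":0},{"x":0,"y":0.05,"z":0,"ax":0,"ay":0,"az":0},{"x":0,"y":0,"z":0,"ax":0,"ay":0,"az":0},{"x":0,"y":0,"z":0,"ax":0,"ay":0,"az":0},{"x":0,"y":0,"z":0,"ax":0,"ay":0,"az":0}]}}

```text
time_s: 20.35
tool_pos: [0.5316, 0.0525, 0.0368]
tool_rot: [-179.9, 0.0, 84.6]
force: [-3.2, 0.9, -0.6]
grip_width: 0.0116
grasp_force: 40.0
```

Emit:
{"op": "jog_arm", "data": {"motion": [{"x":0,"y":0,"z":0.1,"ax":0,"ay":0,"az":0},{"x":0,"y":0,"z":0.1,"ax":0,"ay":0,"az":0},{"x":0,"y":0,"z":0.1,"ax":0,"ay":0,"az":0},{"x":0,"y":0,"z":0,"ax":0,"ay":0,"az":0},{"x":0,"y":0,"z":0,"ax":0,"ay":0,"az":0}]}}

```text
time_s: 20.85
tool_pos: [0.5316, 0.0525, 0.0344]
tool_rot: [-179.9, 0.0, 84.6]
force: [-6.4, -0.1, 5.9]
grip_width: 0.0116
grasp_force: 40.0
```

Emit:
{"op": "jog_arm", "data": {"motion": [{"x":0,"y":-0.05,"z":0.1,"ax":0,"ay":0,"az":0},{"x":0,"y":0,"z":0.1,"ax":0,"ay":0,"az":0},{"x":0,"y":0,"z":0,"ax":0,"ay":0,"az":0},{"x":0,"y":0,"z":0,"ax":0,"ay":0,"az":0},{"x":0,"y":0,"z":0,"ax":0,"ay":0,"az":0}]}}

```text
time_s: 21.35
tool_pos: [0.5316, 0.0525, 0.033]
tool_rot: [-180.0, 0.0, 84.6]
force: [-5.5, 0.6, 8.1]
grip_width: 0.0115
grasp_force: 40.0
```

Emit:
{"op": "jog_arm", "data": {"motion": [{"x":0,"y":0,"z":0.05,"ax":0,"ay":0,"az":0},{"x":0,"y":0,"z":0.05,"ax":0,"ay":0,"az":0},{"x":0,"y":0,"z":0,"ax":0,"ay":0,"az":0},{"x":0,"y":0,"z":0,"ax":0,"ay":0,"az":0},{"x":0,"y":0,"z":0,"ax":0,"ay":0,"az":0}]}}

```text
time_s: 21.85
tool_pos: [0.5316, 0.0525, 0.0325]
tool_rot: [-180.0, 0.1, 84.6]
force: [-8.7, -0.2, 13.3]
grip_width: 0.0118
grasp_force: 40.0
```

Emit:
{"op": "jog_arm", "data": {"motion": [{"x":0,"y":-0.05,"z":0.05,"ax":0,"ay":0,"az":0},{"x":0,"y":0,"z":0.05,"ax":0,"ay":0,"az":0},{"x":0,"y":0,"z":0,"ax":0,"ay":0,"az":0},{"x":0,"y":0,"z":0,"ax":0,"ay":0,"az":0},{"x":0,"y":0,"z":0,"ax":0,"ay":0,"az":0}]}}

```text
time_s: 22.35
tool_pos: [0.5316, 0.0525, 0.0325]
tool_rot: [180.0, 0.1, 84.6]
force: [-10.1, 0.0, 20.0]
grip_width: 0.0116
grasp_force: 40.0
```

```bash
python3 - <<'E'
from h import *
o=env.get_obs(); print(o['tool_pos'],o['tool_rot'],o['force'],o['wrist_torque'],o['joint_velocities'])
p,im=snap('side','s3.png'); 
i=cv2.imread('pics/s3.png')[150:275,220:370]; cv2.imwrite('pics/s3c.png',cv2.resize(i,None,fx=4.7,fy=4.7,interpolation=2))
E
```

```text
[0.53162705 0.0525135  0.03250511] [1.79981417e+02 1.00248808e-01 8.46189454e+01] [-1.00609823e+01  5.96972937e-03  2.00400351e+01] [-0.17461649  2.14628932 -0.12620846] [-0.00536344 -0.05547854 -0.03203045  0.12769548  0.04249852  0.08174822
 -0.01770967]
```

View pics/s3c.png

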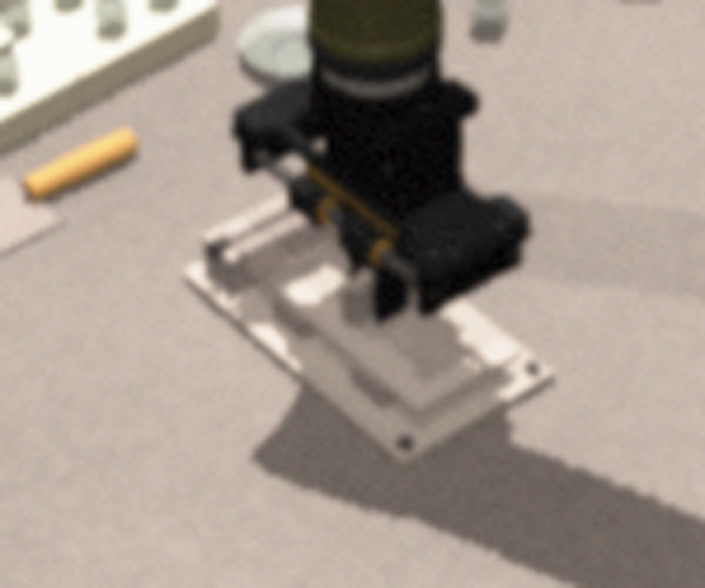

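The cover lies flat under the leaf and against the stop. The push rose from 13 N to 20 N with no further travel, so it is seated on the walls. Handing in.

```bash
python3 -c "
from cell import env
print(env.sign_off())"
```

```text
the job is handed in; nothing more can be done
None
```

The flow cell is in the pocket, the cover's edge is under the leaf and against the stop, and the job was handed in at about 22 s with the gripper still pressing the cover flat on the walls at about 20 N; no verdict was returned.

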